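Unlock the folding stay and close the bread bin

TASK

The bread bin's lid is propped open by a folding brass stay. Taking its cross-bar in a light grip (under 25 newtons), lift the stay's knee until it is just past centre and unlocked, with the lid still up. Then take the lid by its front pull, lower it gently without letting it fall, press it down on its rubber seal for a moment by feel (a push of about 12 newtons at the pull; less than 9 does not bed the seal, more than 15 crushes it), and let go, leaving it closed and everything else on the counter where it was.

Things in the scene. Friction and masses are not known exactly. Their poses are not given: they have to be found in the camera images.
- bin: sage-green bread bin fixed to the counter, 200 deep (x) x 240 wide (y) x 100 high, walls 8; two jars inside. Origin: centre of its underside; -x is its front (towards the robot), the stay is on its left, +y, side. Its wooden lid (206 x 244 x 12, rubber seal under it, 0.5 to 1.1 kg) hinges on the far (+x) top edge
- lid_hinge (a point): middle of the lid's hinge line (parallel to the bin's y), at (100, 0, 100) in the bin's frame
- lid (a joint): lid angle: 0 propped open (60 degrees above closed), grows as the lid is lowered, 1.047 rad when its seal meets the rim. Nothing but the stay holds the lid up: once the stay folds freely it falls. It rises by about 0.02 rad as the knee passes centre
- lid_seal (a joint): squeeze of the rubber seal, an angle about the hinge: 0 free, about 0.002 rad under the lid's own weight when closed, crushed from 0.011; 400 N m/rad, so 10 N down at the pull adds 0.0057 rad (1.3 mm). It springs back when let go. Lids warp: the pull's height at which the seal meets the rim differs by up to 7 mm either way, so go by the push felt at the tool, not by height
- lid_pull (a point): centre of the brass pull at the middle of the lid's front edge: a drum 30 long along the bin's y, 22 in diameter, on a 14 long stem, 228 in front of the hinge line and 14 above its plane when closed (then about 128 in front of the bin's origin and 114 above the counter). Pinch it by its two flat ends, fingers upright throughout: it turns between the pads as the lid comes down
- stay_knee (a joint): bend of the stay's knee: 0 locked (sagging below centre, on its stop), 0.30 rad straight (dead centre), more when past centre and unlocked. Stiff, damped rivet: from 0.30 to about 0.55 rad it stays where it is left under the lid's weight; further on the lid drops. Just past centre the lid must first be pushed down with some newtons, slowly, till the knee breaks free. About 2.4 with the lid closed
- stay_foot (a point): lower pivot of the stay on the bin's left wall, at (-70, 127, 30) in the bin's frame; axis along the bin's y. The lower link turns about it, 100 long to the knee; the upper link, 100 too, runs on to the lid's side edge. Lifting swings the knee up and towards the bin's front on this arc: the lower link turns about half as far as the knee opens. It takes about 4 to 6 N at the cross-bar.
- bar_grip (a point): grip point of the cross-bar at the knee: a brass rod 16 in diameter along the bin's y, reaching 80 outwards from the stay with a 22 black ball at its end; this point is 58 out from the link and 65 from the bin's wall. About 100 above the counter when locked; pinch it across the bin's x from above.
- jam_jar: bystander: jar, 52 across, 65 high, in the bin; origin under its base
- honey_jar: bystander: amber jar, 52 across, 60 high, in the bin; origin under its base
- mug: bystander: blue mug, 80 across, 90 high, to the left of the bin; origin under its base
- pepper_mill: bystander: dark wooden mill, 56 across, 160 high, to the right of the bin; origin under its base
- cereal_bowl: bystander: white bowl, 140 across, 60 high; origin under its base
- oil_bottle: bystander: green bottle, 64 across, 220 high; origin under its base
- wood_spoon: bystander: wooden spoon lying on the counter
- stay_lower: the stay's lower link, a flat brass bar 100 x 13 x 4, with the cross-bar at its knee end; origin on the foot pivot's axis at the bin's middle plane, x along the link towards the knee, y the bin's y

How it is judged:
By the outcome, as a careful person would: the job done as asked, in the order asked, and still so for the second after the job is handed in, with the robot touching nothing.
It also fails if it takes over 67 s, if anything falls off the work surface, if the arm or the gripper's body presses on something with over 40 N, if the wrist force passes 120 N, or if a joint passes its speed limit or range.

ROBOT

A 6-joint arm with a two-finger parallel gripper is mounted at the origin on the work surface. World frame = base frame: x ahead of the robot, y to its left, z up, the work surface at z = 0. Lengths are in mm, angles in rad, forces in N, time in s.
With the tool pointing down it reaches from about 275 to 1000 mm from the base axis. Payload 8.4 kg.
Tool frame: the origin (TCP) lies on the centre line of the jaws, within the pads' length; the fingertips stand 17 mm ahead of it and the grasp point (between the pads) lies 2 mm behind it; z points along the fingers, y is the line along which they close (so a half turn about z gives the same grasp; the last joint's range is limited). The gripper opens to 85 mm and grips with 20 to 120 N. Pads are 22 mm wide; open, the fingers measure 114 mm over their backs; the gripper's body (76 mm by 85 mm) begins 54 mm behind the grasp point. The pads swing forward as they close: fully open they stand 13 mm farther back than shut.
Start: joints at [1.256, 0.353, 1.633, -0, 1.155, -0.002], TCP at [192.326, 594.675, 227.181] pointing down, gripper open.
Joint ranges: [-2.63, 2.63], [-0.92, 2.1], [0.06, 2.66], [-1.3, 4.44], [0, 2.69], [-3.02, 3.02]. Speed limits (rad/s): [2.22, 2.22, 2.79, 3.14, 3.14, 3.14].

INTERFACE

Orientations are given as [roll, pitch, yaw] about the fixed x, y, z axes, in that order (R = Rz(yaw) Ry(pitch) Rx(roll)).
In Python, from rig import r, eyes gives the robot as it stands. The module is installed in compiled form; this text tells all that it offers.
- The arm moves only by the shell command python3 -m inch 'ROWS' [FORCE]. ROWS is JSON, a list of rows, each a list of 7 numbers: the shift along the tool's x, y, z in m, then the turn, a rotation vector about the tool's x, y, z in degrees, then the closure, from -1 (fully open) to 1 (shut). In form: [[x, y, z, rx, ry, rz, gripper], ...]. A call has 1 to 8 rows; each row shifts and turns the commanded pose from where the row before left it, along the tool's axes as they then stand; what a row does not reach is not made up. A row lasts 1/10 s, in which the tool goes at most 50 mm and 8.59 degrees, less where a joint would pass 70% of its speed; a pose out of reach is approached as far as the arm can. A call with a gripper value outside its range is refused whole. The fingers move at their own pace and stop on an object; FORCE is the grip in N (left out, the last holds). Time passes only in rows, so rows that do not move let the fingers close. It gives the time, the measured TCP pose, the force, the opening and the grip force at its end, in the units of the state.
- r.sense(): the state, without advancing time (a new reading comes with each control period).
- eyes.grab_frame(name): name is "side" or "top" or "wrist"; returns a dict with "img" (400x640x3 uint8, blue, green, red), "fx", "fy", "cx", "cy" (pixels), "R" (3x3) and "t" (3): a world point X has camera coordinates R X + t; the wrist camera has in their place "hand_eye" (4x4, takes a point from camera to tool coordinates, whose origin is the TCP and whose axes are the flange's). Camera axes: x right, y down, z forward; pixel columns grow to the right and rows downward; lengths in mm; the calibration is good to about 2 mm. A picture is of the moment at which its call begins: read the wrist's pose just before it. There is no depth.
- r.sign_off(): hands the job in; it is judged then, once.
The state is a dict: "clock": time; "qpos": joint angles; "qvel": joint speeds; "joint_efforts": joint torques, N m; "eef_pos": TCP position; "tcp_rot": TCP orientation; "contact_force": force on the tool from outside, world axes, zero at the start; "wrist_torque": the same for the moment, N m; "opening": opening from 0.0 (shut) to 1.0 (fully open); "grasp_force": force on a finger pad.
Only numpy, scipy, OpenCV 4.12 (cv2) and the standard library are available. Lean on these libraries where they do the work, as an engineer would, in place of code of your own. Each camera call takes 0.05 s, during which the arm holds its last target. There are 200 camera calls.

## Working session

There is one attempt and no reset: what is moved stays moved. The work goes in short steps, Python scripts to look and compute and a shell command to move; the robot and the scene stay as the last step left them, time stands still between calls to the robot, and variables do not carry over. Pictures are saved under pics/ and viewed, at most 14 in all, crops included, and the job is handed in when it is done.

```bash
mkdir -p pics
python3 - <<'E'
from rig import r,eyes
import cv2,pickle
print(r.sense())
D={}
for n in("side","top"):
    f=eyes.grab_frame(n);D[n]=f;cv2.imwrite(f"pics/{n}0.png",f["img"]);print(n,f["fx"],f["cx"],f["R"],f["t"])
pickle.dump(D,open("f0.pkl","wb"))
E
```

```text
{'clock': 0.0, 'qpos': array([ 1.25562522e+00,  3.53649026e-01,  1.63415158e+00,  3.57627921e-05,
        1.15514593e+00, -2.43693511e-03]), 'qvel': array([-0.00083803,  0.00011071,  0.0001302 , -0.00123683, -0.00102793,
        0.00067834]), 'joint_efforts': array([-2.63046577e-04, -6.05267930e+01, -3.42062330e+01, -6.96903868e-06,
        9.63992381e-03, -2.82878045e-05]), 'eef_pos': array([192.1526846 , 594.23102912, 226.45364781]), 'tcp_rot': array([-3.14023885e+00, -3.59973710e-05,  2.82884399e+00]), 'contact_force': array([ 0.46799823, -0.28548134,  0.30343084]), 'wrist_torque': array([ 2.27503074e-05,  2.15965373e-02, -5.36936803e-02]), 'grasp_force': 0.0, 'opening': 1.005345473817397}
side 371.4942303289105 313.71291869338864 [[ 0.9463272  -0.32319866 -0.00273113]
 [-0.231204   -0.67101335 -0.70447555]
 [ 0.22585293  0.66729582 -0.709723  ]] [-519.57657515  285.81926977 1177.17610339]
top 412.0306298878841 318.2632818356307 [[ 0.0122575  -0.9999125   0.00497481]
 [-0.99323517 -0.01274988 -0.11541809]
 [ 0.11547142 -0.00352642 -0.99330454]] [  17.63297302  544.40857606 1526.98969079]
```

View pics/side0.png

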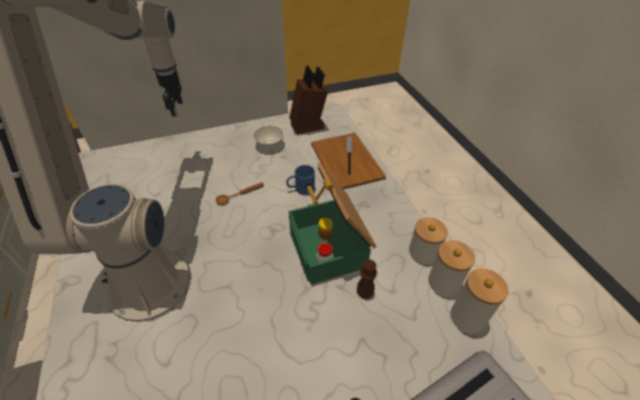

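View pics/top0.png

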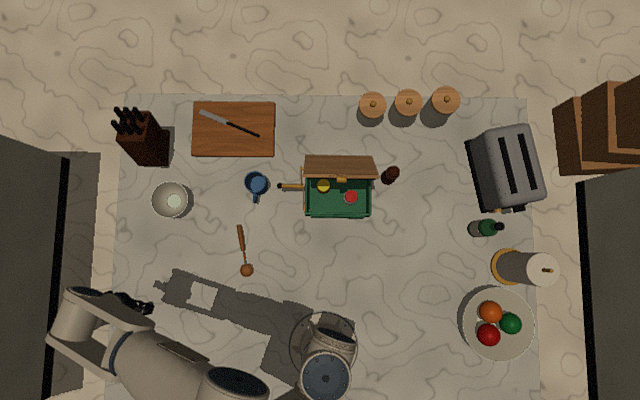

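Overview: in the top view the bin spans about columns 305–372 and rows 155–217, the cross-bar runs columns 280–304 at row 187, and the mug is at (256,184). I'll zoom in.

Run:
```python
import cv2,pickle
D=pickle.load(open("f0.pkl","rb"))
a=D["top"]["img"][145:225,235:405];cv2.imwrite("pics/topz.png",cv2.resize(a,None,fx=4.7,fy=4.7,interpolation=cv2.INTER_CUBIC))
a=D["side"]["img"][160:300,270:400];cv2.imwrite("pics/sidez.png",cv2.resize(a,None,fx=4.2,fy=4.2,interpolation=cv2.INTER_CUBIC))
```

```text
(no output)
```

View pics/topz.png

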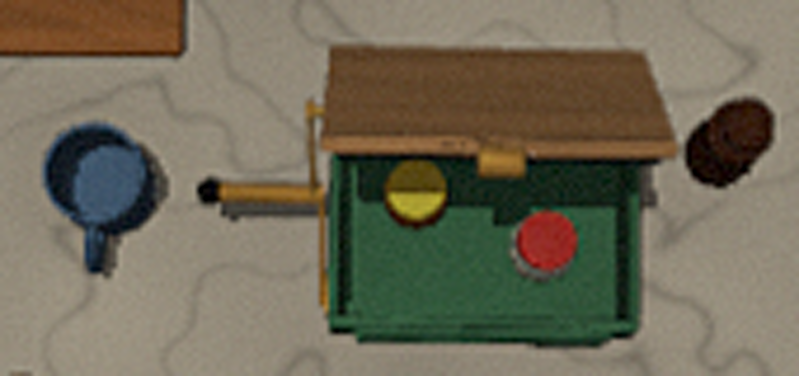

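View pics/sidez.png

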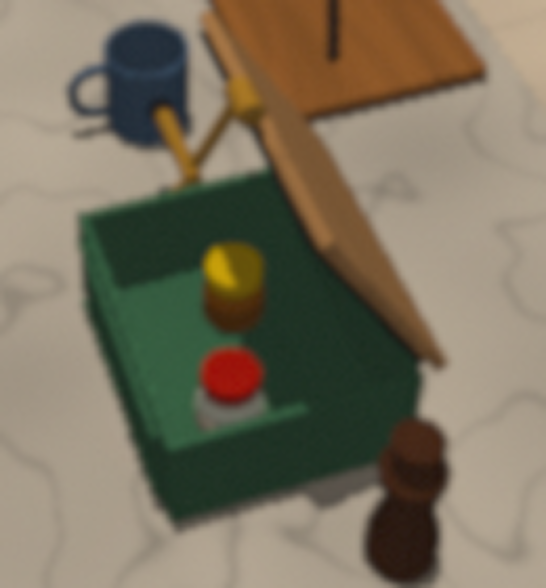

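Top zoom: rim front corners are about (330,332) and (637,334), base front corners (356,343) and (606,346), pull (502,163), ball (208,191). Side zoom: rim corners are about (80,215) and (165,450), base front-right (178,527), ball (160,103). Next I fit the bin pose and the stay angle.

```bash
cat > h.py <<'E'
import numpy as np,pickle
from scipy.optimize import least_squares
def proj(f,X):
    c=np.asarray(f["R"])@X+np.asarray(f["t"]).ravel();return np.array([f["fx"]*c[0]/c[2]+f["cx"],f["fy"]*c[1]/c[2]+f["cy"]])
def W(p,b):
    x,y,a=p[:3];c,s=np.cos(a),np.sin(a);return np.array([x+c*b[0]-s*b[1],y+s*b[0]+c*b[1],b[2]])
def bar(th,y): return (-70+100*np.cos(th),y,30+100*np.sin(th))
E
python3 - <<'E'
from h import *
D=pickle.load(open("f0.pkl","rb"))
T=lambda u,v:np.array([(u+.5)/4.7-.5+235,(v+.5)/4.7-.5+145])
S=lambda u,v:np.array([(u+.5)/4.2-.5+270,(v+.5)/4.2-.5+160])
ob=[("top",T(330,332),(-100,120,100)),("top",T(637,334),(-100,-120,100)),("top",T(356,343),(-100,120,0)),("top",T(606,346),(-100,-120,0)),
("top",T(502,163),(-1.9,0,304.5)),("side",S(80,215),(-100,120,100)),("side",S(165,450),(-100,-120,100)),("side",S(178,527),(-100,-120,0)),
("top",T(208,191),None),("side",S(160,103),None)]
res=lambda p:np.concatenate([proj(D[n],W(p,b if b else bar(p[3],p[4])))-uv for n,uv,b in ob])
s=least_squares(res,[600,0,0,.8,210],x_scale=[1,1,.01,.01,1],loss="soft_l1")
p=s.x;print(p.round(3));print(res(p).reshape(-1,2).round(1))
for y in(185,):print("grip",W(p,bar(p[3],y)))
print("pull",W(p,(-1.9,0,304.5)))
np.save("p.npy",p)
E
```

```text
[ 5.78099e+02 -4.76960e+01 -3.00000e-03  7.24000e-01  2.17906e+02]
[[-0.1 -0.6]
 [ 1.3  0. ]
 [-4.9 -0.9]
 [ 4.4 -0.6]
 [ 0.4 -0.3]
 [-1.6 -0.7]
 [ 0.2  0.1]
 [-2.5 -0.4]
 [-0.5  0.3]
 [-0.2  1. ]]
grip [583.60666469 137.28735674  96.21779501]
pull [576.19873991 -47.69057508 304.5       ]
```

```bash
python3 -m inch '[[0,0,0,0,0,8.5,-1],[0,0,0,0,0,8.5,-1],[0,0,0,0,0,8.5,-1],[0,0,0,0,0,8.5,-1],[0,0,0,0,0,8.5,-1],[0,0,0,0,0,8.5,-1],[0,0,0,0,0,8.5,-1],[0,0,0,0,0,8.5,-1]]' 20
python3 -m inch '[[0,0,0,0,0,4.1,-1],[-0.037,0.033,0,0,0,0,-1],[-0.037,0.033,0,0,0,0,-1],[-0.037,0.033,0,0,0,0,-1],[-0.037,0.033,0,0,0,0,-1],[-0.037,0.033,0,0,0,0,-1],[-0.037,0.033,0,0,0,0,-1],[-0.037,0.033,0,0,0,0,-1]]'
python3 -m inch '[[-0.037,0.033,0,0,0,0,-1],[-0.037,0.033,0,0,0,0,-1],[-0.037,0.033,0,0,0,0,-1],[-0.037,0.033,0,0,0,0,-1],[-0.037,0.03,0,0,0,0,-1],[0,0,0,0,0,0,-1],[0,0,0,0,0,0,-1]]'
python3 - <<'E'
from rig import r,eyes
import cv2,pickle
s=r.sense();f=eyes.grab_frame("wrist");pickle.dump((s,f),open("w1.pkl","wb"));cv2.imwrite("pics/w1.png",f["img"])
print(s["eef_pos"],s["tcp_rot"],s["clock"],s["contact_force"]);print(f["hand_eye"])
E
```

```text
clock: 0.9
eef_pos: [192.2, 594.4, 226.7]
tcp_rot: [-3.141, 0.001, 1.636]
contact_force: [0.4, -0.3, 0.1]
opening: 0.999
grasp_force: 0.0
clock: 1.7
eef_pos: [424.1, 333.8, 227.1]
tcp_rot: [-3.141, 0.0, 1.571]
contact_force: [1.2, 0.4, -0.2]
opening: 1.004
grasp_force: 0.0
clock: 2.4
eef_pos: [585.2, 149.5, 226.6]
tcp_rot: [-3.14, -0.0, 1.568]
contact_force: [0.7, 0.6, -0.2]
opening: 1.005
grasp_force: 0.0
[585.21282779 149.54914203 226.57224355] [-3.14035932e+00 -4.77821031e-06  1.56797106e+00] 2.4 [ 0.66495417  0.55106111 -0.24377496]
[[-4.62711648e-05 -9.55606012e-01 -2.94647498e-01  7.52237963e+01]
 [ 9.99999974e-01 -1.10019599e-04  1.99778469e-04  6.35125049e-01]
 [-2.23326506e-04 -2.94647481e-01  9.55605992e-01 -1.46874174e+02]
 [ 0.00000000e+00  0.00000000e+00  0.00000000e+00  1.00000000e+00]]
```

View pics/w1.png

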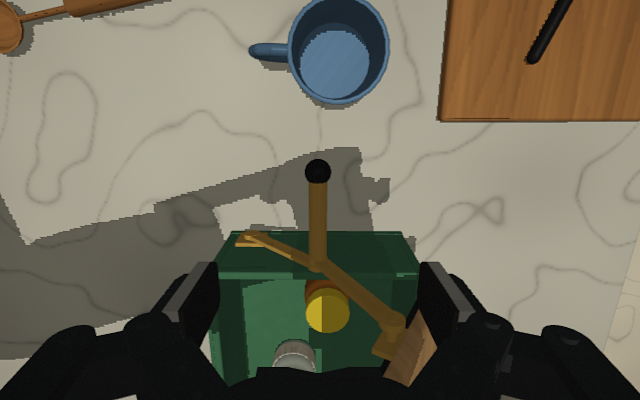

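Wrist view: the ball is at (318,172), bar root (320,265), left wall base from (232,232) to (403,232), rim from about (217,275) to (422,275), and the stay's foot near (240,240). I'll refit with these.

```bash
cat >> h.py <<'E'
from scipy.spatial.transform import Rotation as Ro
def wcam(s,f):
    M=np.eye(4);M[:3,:3]=Ro.from_euler("xyz",s["tcp_rot"]).as_matrix();M[:3,3]=s["eef_pos"]
    C=np.linalg.inv(M@np.asarray(f["hand_eye"]));return dict(f,R=C[:3,:3],t=C[:3,3])
E
python3 - <<'E'
from h import *
D=pickle.load(open("f0.pkl","rb"));D["w"]=wcam(*pickle.load(open("w1.pkl","rb")))
T=lambda u,v:np.array([(u+.5)/4.7-.5+235,(v+.5)/4.7-.5+145])
S=lambda u,v:np.array([(u+.5)/4.2-.5+270,(v+.5)/4.2-.5+160])
A=np.array
ob=[("top",T(330,332),(-100,120,100)),("top",T(637,334),(-100,-120,100)),
("top",T(502,163),(-1.9,0,304.5)),("side",S(80,215),(-100,120,100)),("side",S(165,450),(-100,-120,100)),("side",S(178,527),(-100,-120,0)),
("w",A([232,232]),(-100,120,0)),("w",A([403,232]),(100,120,0)),("w",A([217,275]),(-100,120,100)),("w",A([422,275]),(100,120,100)),
("top",T(208,191),None),("side",S(160,103),None),("w",A([318,172]),None),("w",A([318.5,265]),0)]
def res(p):return np.concatenate([proj(D[n],W(p,b if b else bar(p[3],p[4] if b is None else 129)))-uv for n,uv,b in ob])
s=least_squares(res,[600,0,0,.8,210],x_scale=[1,1,.01,.01,1],loss="soft_l1")
p=s.x;print(p.round(3));print(res(p).reshape(-1,2).round(1))
print("grip",W(p,bar(p[3],185)),"pull",W(p,(-1.9,0,304.5)))
np.save("p.npy",p)
E
```

```text
[ 5.82898e+02 -4.86470e+01 -5.00000e-03  7.68000e-01  2.14404e+02]
[[  0.2  -2. ]
 [  1.5  -1.3]
 [  0.7  -1.8]
 [ -0.1  -0.9]
 [  1.8  -0.1]
 [ -1.1  -0.6]
 [ -0.1   0.1]
 [ -1.9   0.4]
 [-12.1  -0.7]
 [  4.8  -0.2]
 [  0.7  -0.4]
 [  0.8   1. ]
 [  0.2  -0.3]
 [ -0.5   0.3]]
grip [585.70041261 136.34145896  99.49692075] pull [580.9982823  -48.63789126 304.5       ]
```

```bash
python3 -m inch '[[-0.013,0,0.03,0,0,0,-1],[0,0,0.035,0,0,0,-1],[0,0,0.03,0,0,0,-1],[0,0,0.02,0,0,0,-1],[0,0,0.014,0,0,0,-1],[0,0,0,0,0,0,-1]]' 20
python3 -m inch '[[0,0,0,0,0,0,1],[0,0,0,0,0,0,1],[0,0,0,0,0,0,1],[0,0,0,0,0,0,1],[0,0,0,0,0,0,1],[0,0,0,0,0,0,1],[0,0,0,0,0,0,1],[0,0,0,0,0,0,1]]' 20
```

```text
clock: 3.05
eef_pos: [583.4, 138.3, 96.5]
tcp_rot: [-3.138, 0.001, 1.572]
contact_force: [0.3, -0.2, 0.3]
opening: 0.998
grasp_force: 0.0
clock: 3.85
eef_pos: [584.5, 137.5, 98.6]
tcp_rot: [-3.14, -0.0, 1.57]
contact_force: [-3.9, 1.5, 5.0]
opening: 0.144
grasp_force: 18.7
```

```bash
python3 -m inch '[[0,-0.0018,-0.0018,0,0,0,1],[0,-0.0018,-0.0017,0,0,0,1],[0,-0.0019,-0.0017,0,0,0,1],[0,-0.0019,-0.0016,0,0,0,1],[0,-0.0019,-0.0016,0,0,0,1],[0,-0.002,-0.0015,0,0,0,1],[0,0,0,0,0,0,1]]' 20
python3 - <<'E'
from rig import r,eyes
import cv2,pickle
s=r.sense();f=eyes.grab_frame("wrist");pickle.dump((s,f),open("w2.pkl","wb"))
cv2.imwrite("pics/w2.png",f["img"]);print(s["eef_pos"],s["contact_force"])
E
```

```text
clock: 4.55
eef_pos: [573.5, 137.5, 108.1]
tcp_rot: [-3.141, 0.0, 1.57]
contact_force: [-0.2, -0.2, -0.0]
opening: -0.001
grasp_force: 0.0
[573.47206575 137.5289409  108.1434786 ] [-0.1721926  -0.22115046 -0.00675924]
```

View pics/w2.png

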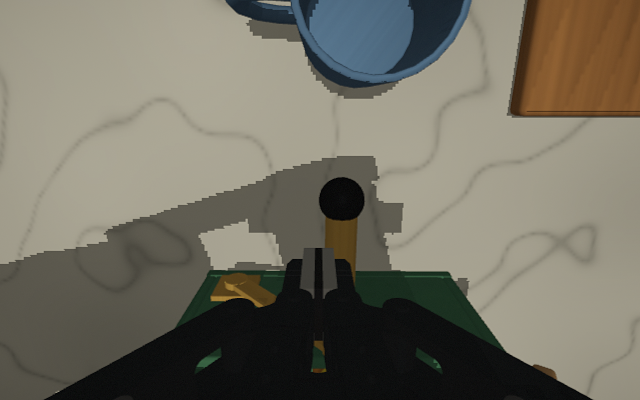

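The fingers are shut on nothing, so the grip slipped off the rod. The ball is at (342,199) and the rod at about column 342, to the right of the pads. I'll triangulate the ball without the arc assumption.

Run:
```python
from h import *
D=pickle.load(open("f0.pkl","rb"));w1=wcam(*pickle.load(open("w1.pkl","rb")));w2=wcam(*pickle.load(open("w2.pkl","rb")))
T=lambda u,v:np.array([(u+.5)/4.7-.5+235,(v+.5)/4.7-.5+145])
S=lambda u,v:np.array([(u+.5)/4.2-.5+270,(v+.5)/4.2-.5+160])
A=np.array;L={"w1":(w1,A([317.5,172])),"w2":(w2,A([342,199])),"top":(D["top"],T(208,191)),"side":(D["side"],S(160,103))}
for k in(["w1","top","side"],["w1","w2"],["w1","w2","top","side"]):
    f=lambda X:np.concatenate([proj(L[n][0],X)-L[n][1] for n in k])
    s=least_squares(f,[585,165,90]);print(k,s.x.round(1),s.fun.round(1))
import cv2
# ball blob size -> distance
for n in("w1","w2"):
    sf=pickle.load(open(n+".pkl","rb"))[1];g=sf["img"].max(2)[140:230,290:370]
    _,lab,st,c=cv2.connectedComponentsWithStats((g<45).astype(np.uint8));i=1+st[1:,4].argmax();print(n,st[i],c[i]+[290,140])
print(w1["fx"])
```

```text
['w1', 'top', 'side'] [585.1 166.6 104.3] [-0.2 -0.1  0.3 -0.5  0.5 -0.1]
['w1', 'w2'] [585.5 165.5  98.2] [ 0.3 -0.3 -0.2  0.2]
['w1', 'w2', 'top', 'side'] [585.2 166.9 103. ] [-0.  -0.7 -0.1  0.3  0.3 -0.4  0.5  0.1]
w1 [ 15  19  26  25 514] [317.40856031 171.07976654]
w2 [  29   37   45   44 1575] [341.24253968 199.0831746 ]
340.04001283634926
```

Projecting the pad tips (w1 (217,262)/(422,262), w2 (318,250)) shows they are about 10 mm *behind* the reported TCP when shut. The task text says 17 mm ahead. That explains the 12 mm opening on the rod and the slip, so the real grasp point is about 29 mm behind the reported TCP. I'll regrasp deeper.

```bash
python3 -m inch '[[0,0,-0.012,0,0,0,-1],[0,0.006,0,0,0,0,-1],[0,0.006,0,0,0,0,-1],[0,0,0,0,0,0,-1],[0,0,0,0,0,0,-1],[0,0,0,0,0,0,-1],[0,0,0,0,0,0,-1]]' 20
python3 -m inch '[[0,0,0.015,0,0,0,-1],[0,0,0.015,0,0,0,-1],[0,0,0.012,0,0,0,-1],[0,0,0.006,0,0,0,-1],[0,0,0,0,0,0,-1]]' 20
python3 - <<'E'
from rig import r,eyes
import cv2,pickle
s=r.sense();f=eyes.grab_frame("wrist");pickle.dump((s,f),open("w3.pkl","wb"))
cv2.imwrite("pics/w3.png",f["img"]);print(s["eef_pos"],s["contact_force"],f["cy"],f["cx"])
E
```

```text
clock: 5.3
eef_pos: [585.6, 137.5, 119.9]
tcp_rot: [-3.141, 0.0, 1.57]
contact_force: [0.2, -0.2, -0.3]
opening: 0.999
grasp_force: 0.0
clock: 5.8
eef_pos: [584.9, 137.3, 70.5]
tcp_rot: [-3.139, 0.001, 1.57]
contact_force: [-0.2, -1.2, -0.0]
opening: 1.003
grasp_force: 0.0
[584.89493966 137.30122994  70.45030913] [-0.19879057 -1.21808585 -0.03452126] 201.31901991306 318.1332863613586
```

View pics/w3.png

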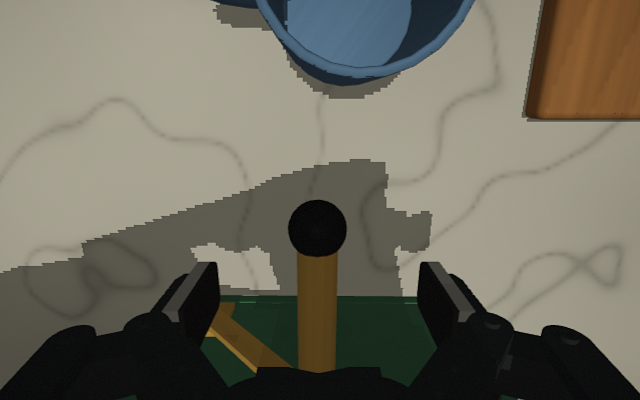

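The rod is centred (column 318) between the open pads, with the ball at (317,228). Closing.

```bash
python3 -m inch '[[0,0,0,0,0,0,1],[0,0,0,0,0,0,1],[0,0,0,0,0,0,1],[0,0,0,0,0,0,1],[0,0,0,0,0,0,1],[0,0,0,0,0,0,1],[0,0,0,0,0,0,1],[0,0,0,0,0,0,1]]' 20
```

```text
clock: 6.65
eef_pos: [584.4, 137.5, 72.4]
tcp_rot: [-3.139, 0.0, 1.57]
contact_force: [-6.7, 1.7, 7.5]
opening: 0.178
grasp_force: 21.3
```

```bash
python3 -m inch '[[0,-0.0018,-0.0018,0,0,0,1],[0,-0.0018,-0.0017,0,0,0,1],[0,-0.0019,-0.0017,0,0,0,1],[0,-0.0019,-0.0016,0,0,0,1]]' 20
python3 -m inch '[[0,-0.0019,-0.0016,0,0,0,1],[0,-0.002,-0.0015,0,0,0,1],[0,0,0,0,0,0,1]]' 20
```

```text
clock: 7.05
eef_pos: [578.4, 137.5, 78.8]
tcp_rot: [3.141, -0.0, 1.57]
contact_force: [1.3, 1.0, -5.8]
opening: 0.176
grasp_force: 20.3
clock: 7.35
eef_pos: [574.5, 137.6, 82.4]
tcp_rot: [3.141, -0.0, 1.57]
contact_force: [-0.3, 0.1, -2.2]
opening: 0.181
grasp_force: 20.4
```

```bash
python3 -m inch '[[0,-0.002,-0.0015,0,0,0,1],[0,-0.002,-0.0015,0,0,0,1],[0,-0.0015,-0.001,0,0,0,1],[0,0,0,0,0,0,1],[0,0,0,0,0,0,1]]' 20
python3 - <<'E'
from rig import r,eyes
import cv2,pickle
s=r.sense();f=eyes.grab_frame("side");g=eyes.grab_frame("wrist");pickle.dump((s,f,g),open("s4.pkl","wb"))
print(s["eef_pos"],s["contact_force"])
a=cv2.resize(f["img"][150:270,270:400],None,fx=4,fy=4,interpolation=cv2.INTER_CUBIC)
b=cv2.resize(g["img"][120:,160:480],None,fx=.85,fy=.85)
a=cv2.copyMakeBorder(a,0,0,0,b.shape[1],cv2.BORDER_CONSTANT);a[:b.shape[0],-b.shape[1]:]=b
cv2.imwrite("pics/s4.png",a);print(a.shape)
E
```

```text
clock: 7.85
eef_pos: [569.4, 137.6, 86.5]
tcp_rot: [3.141, -0.0, 1.57]
contact_force: [2.1, -0.0, 3.0]
opening: 0.179
grasp_force: 20.5
[569.39449172 137.61816349  86.52146503] [ 2.05861089e+00 -2.09365945e-03  3.03507293e+00]
(480, 792, 3)
```

View pics/s4.png

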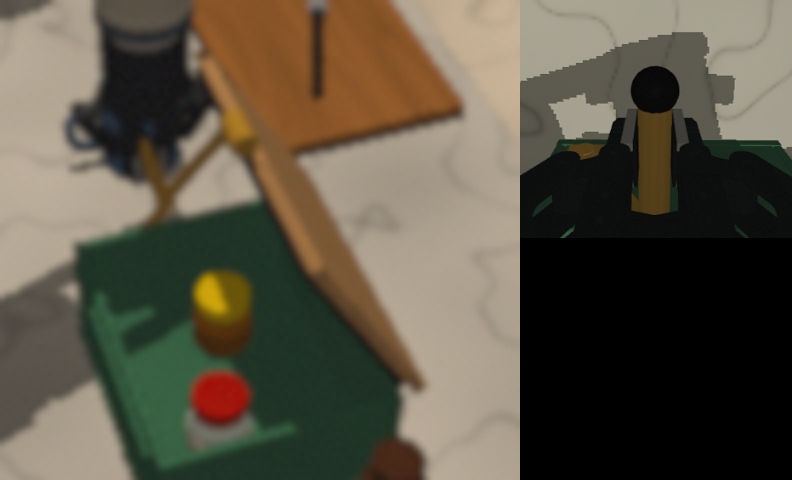

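Side view: the lid is still up and the stay is nearly straight, with the rod between the pads. The knee has moved 20.6 mm along its arc, about 0.207 rad, so it is at about 0.41 rad. I'll release it and rise.

```bash
python3 -m inch '[[0,0,0,0,0,0,-1],[0,0,0,0,0,0,-1],[0,0,0,0,0,0,-1],[0,0,0,0,0,0,-1],[0,0,0,0,0,0,-1],[0,0,0,0,0,0,-1],[0,0,-0.02,0,0,0,-1],[0,0,-0.03,0,0,0,-1]]' 20
python3 -m inch '[[0,0,-0.04,0,0,0,-1],[0,0,-0.045,0,0,0,-1],[0,0,-0.045,0,0,0,-1],[0,0,-0.04,0,0,0,-1],[0,0,-0.03,0,0,0,-1],[0,0,-0.015,0,0,0,-1],[0,0,0,0,0,0,-1]]' 20
python3 - <<'E'
from rig import r,eyes
import cv2,pickle
from h import *
s=r.sense();f=eyes.grab_frame("wrist");f2=eyes.grab_frame("top");f3=eyes.grab_frame("side");pickle.dump((s,f,f2,f3),open("w5.pkl","wb"))
print(s["eef_pos"],s["contact_force"])
g=f["img"].max(2);c=wcam(s,f);p=np.load("p.npy")
for k in(.768,.92,.97,1.0):print(k,proj(c,W(p,bar(k,214))).round(1))
a=np.hstack([cv2.resize(f["img"],(480,300)),f3["img"][140:290,260:400].repeat(2,0).repeat(2,1)])
cv2.imwrite("pics/w5.png",a);print(a.shape)
E
```

```text
clock: 8.75
eef_pos: [567.6, 137.2, 134.9]
tcp_rot: [-3.138, 0.001, 1.57]
contact_force: [0.3, 0.8, 0.7]
opening: 1.003
grasp_force: 0.0
clock: 9.45
eef_pos: [569.8, 137.7, 352.7]
tcp_rot: [3.138, -0.001, 1.57]
contact_force: [0.2, -0.4, -0.9]
opening: 0.999
grasp_force: 0.0
[569.82012596 137.73284391 352.71186704] [ 0.23642409 -0.43908247 -0.86602267]
0.768 [330.6 139.4]
0.92 [320.9 140.4]
0.97 [317.4 140.7]
1.0 [315.2 140.9]
(300, 760, 3)
```

View pics/w5.png

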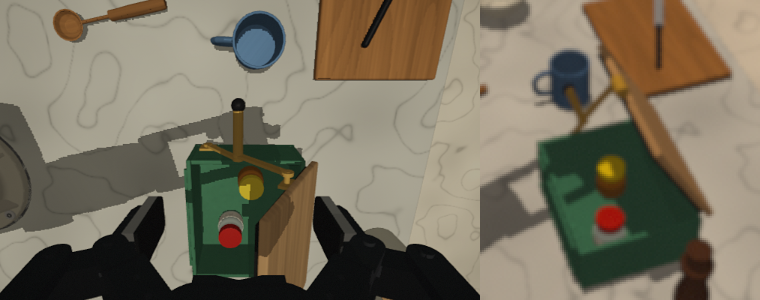

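After release the ball is at about (317,139) full-scale, which gives a link angle of 0.97 rad and a knee of about 0.4, with the lid up. Next I turn the tool and go over the pull.

```bash
python3 -m inch '[[0,0,0,0,0,8.5,-1],[0,0,0,0,0,8.5,-1],[0,0,0,0,0,8.5,-1],[0,0,0,0,0,8.5,-1],[0,0,0,0,0,8.5,-1],[0,0,0,0,0,8.5,-1],[0,0,0,0,0,8.5,-1],[0,0,0,0,0,8.5,-1]]' 30
python3 -m inch '[[0,0,0,0,0,8.5,-1],[0,0,0,0,0,8.5,-1],[0,0,0,0,0,5,-1],[0.002,0.04,0,0,0,0,-1],[0.002,0.045,0,0,0,0,-1],[0.002,0.045,0,0,0,0,-1],[0.002,0.04,0,0,0,0,-1],[0,0.016,0,0,0,0,-1]]'
python3 -m inch '[[0,0,0,0,0,0,-1],[0,0,0,0,0,0,-1]]'
python3 - <<'E'
from rig import r,eyes
import cv2,pickle
from h import *
s=r.sense();f=eyes.grab_frame("wrist");pickle.dump((s,f),open("w6.pkl","wb"))
print(s["eef_pos"],s["tcp_rot"],s["contact_force"])
c=wcam(s,f);p=np.load("p.npy")
for k in(0,.01,.02):
    a=np.pi/3+k;print(proj(c,W(p,(100-228*np.cos(a)+14*np.sin(a),0,100+228*np.sin(a)+14*np.cos(a)))))
cv2.imwrite("pics/w6.png",f["img"])
E
```

```text
clock: 10.4
eef_pos: [568.2, 137.4, 348.5]
tcp_rot: [-3.141, 0.004, 0.378]
contact_force: [-0.2, 1.2, 0.1]
opening: 1.0
grasp_force: 0.0
clock: 11.2
eef_pos: [576.2, -51.5, 348.7]
tcp_rot: [3.141, 0.003, -0.003]
contact_force: [0.9, 0.1, 0.2]
opening: 1.004
grasp_force: 0.0
clock: 11.4
eef_pos: [576.6, -47.9, 349.8]
tcp_rot: [-3.141, 0.002, -0.001]
contact_force: [0.5, 0.9, 0.3]
opening: 0.999
grasp_force: 0.0
[576.5939234  -47.90980798 349.77491671] [-3.14073492e+00  1.91055228e-03 -1.04787643e-03] [0.51527252 0.93676694 0.25424613]
[319.34411195 220.6056058 ]
[319.36365901 217.98041636]
[319.38352661 215.28676765]
```

View pics/w6.png

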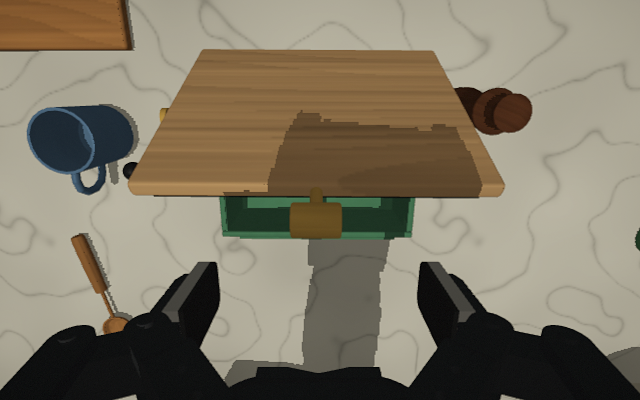

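The drum spans about x 291–342, centre (316,220), against a predicted (319,220). So the pull is at about (580.5, -47, 305). Descending and pinching.

```bash
python3 -m inch '[[0.0035,-0.001,0.02,0,0,0,-1],[0,0,0.02,0,0,0,-1],[0,0,0.02,0,0,0,-1],[0,0,0.011,0,0,0,-1],[0,0,0,0,0,0,-1],[0,0,0,0,0,0,-1]]' 40
python3 -m inch '[[0,0,0,0,0,0,1],[0,0,0,0,0,0,1],[0,0,0,0,0,0,1],[0,0,0,0,0,0,1],[0,0,0,0,0,0,1],[0,0,0,0,0,0,1],[0,0,0,0,0,0,1]]' 40
python3 - <<'E'
from rig import r,eyes
import cv2
f=eyes.grab_frame("wrist");s=r.sense();cv2.imwrite("pics/w7.png",f["img"]);print(s["eef_pos"],s["contact_force"],s["opening"])
E
```

```text
clock: 12.05
eef_pos: [580.8, -46.8, 280.5]
tcp_rot: [-3.142, -0.0, 0.0]
contact_force: [-0.2, -0.3, 0.4]
opening: 1.001
grasp_force: 0.0
clock: 12.75
eef_pos: [580.6, -47.4, 280.4]
tcp_rot: [-3.142, -0.0, -0.0]
contact_force: [-1.6, 0.9, 4.6]
opening: 0.343
grasp_force: 45.5
[580.54833594 -47.44919279 280.40253585] [-2.37735306  1.16495337  5.44755387] 0.3429112318418033
```

View pics/w7.png

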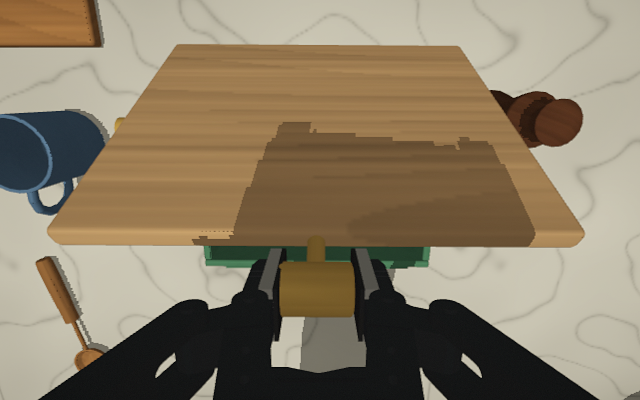

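The drum is held squarely between the pads at x 280–355, opening 0.343. Now I break the knee free slowly along the arc.

```bash
python3 - <<'E'
import numpy as np
phi=np.deg2rad(np.arange(63.5,-3,-4));R=228.4
print("phi dx dztool for each 4deg:");print([(round(np.rad2deg(a)-4+0,1),round(-R*(np.cos(b)-np.cos(a)),1),round(-R*(np.sin(b)-np.sin(a)),1)) for a,b in zip(phi,phi[1:])])
E
python3 -m inch '[[-0.0009,0,0.0005,0,0,0,1],[-0.0009,0,0.0004,0,0,0,1],[-0.0009,0,0.0005,0,0,0,1],[-0.0009,0,0.0004,0,0,0,1]]' 40
python3 -m inch '[[-0.0009,0,0.0005,0,0,0,1],[-0.0009,0,0.0004,0,0,0,1],[-0.0009,0,0.0005,0,0,0,1],[-0.0009,0,0.0005,0,0,0,1]]' 40
```

```text
phi dx dztool for each 4deg:
[(np.float64(59.5), np.float64(-14.0), np.float64(7.6)), (np.float64(55.5), np.float64(-13.4), np.float64(8.6)), (np.float64(51.5), np.float64(-12.8), np.float64(9.5)), (np.float64(47.5), np.float64(-12.1), np.float64(10.4)), (np.float64(43.5), np.float64(-11.4), np.float64(11.2)), (np.float64(39.5), np.float64(-10.6), np.float64(11.9)), (np.float64(35.5), np.float64(-9.7), np.float64(12.6)), (np.float64(31.5), np.float64(-8.8), np.float64(13.3)), (np.float64(27.5), np.float64(-7.9), np.float64(13.9)), (np.float64(23.5), np.float64(-6.9), np.float64(14.4)), (np.float64(19.5), np.float64(-5.8), np.float64(14.8)), (np.float64(15.5), np.float64(-4.8), np.float64(15.2)), (np.float64(11.5), np.float64(-3.7), np.float64(15.5)), (np.float64(7.5), np.float64(-2.6), np.float64(15.7)), (np.float64(3.5), np.float64(-1.5), np.float64(15.9)), (np.float64(-0.5), np.float64(-0.4), np.float64(15.9))]
clock: 13.2
eef_pos: [578.9, -47.5, 279.6]
tcp_rot: [3.142, -0.005, -0.0]
contact_force: [5.1, 0.4, 7.8]
opening: 0.345
grasp_force: 45.8
clock: 13.6
eef_pos: [577.0, -47.5, 278.6]
tcp_rot: [3.141, -0.009, -0.0]
contact_force: [7.1, 1.3, 7.3]
opening: 0.347
grasp_force: 45.8
```

```bash
python3 -m inch '[[-0.0009,0,0.0005,0,0,0,1],[-0.0009,0,0.0004,0,0,0,1],[-0.0009,0,0.0005,0,0,0,1],[-0.0009,0,0.0005,0,0,0,1]]' 40
python3 -m inch '[[-0.0009,0,0.0005,0,0,0,1],[-0.0009,0,0.0005,0,0,0,1],[-0.0009,0,0.0005,0,0,0,1],[-0.0009,0,0.0005,0,0,0,1]]' 40
python3 -m inch '[[-0.0009,0,0.0005,0,0,0,1],[-0.0009,0,0.0005,0,0,0,1],[-0.0009,0,0.0005,0,0,0,1],[-0.0009,0,0.0005,0,0,0,1]]' 40
```

```text
clock: 14.0
eef_pos: [571.1, -47.4, 275.4]
tcp_rot: [-3.142, -0.004, -0.0]
contact_force: [1.6, 1.0, 5.4]
opening: 0.342
grasp_force: 45.8
clock: 14.4
eef_pos: [567.2, -47.4, 273.3]
tcp_rot: [-3.142, -0.003, -0.0]
contact_force: [0.1, 0.6, 5.3]
opening: 0.341
grasp_force: 45.8
clock: 14.8
eef_pos: [563.2, -47.4, 270.9]
tcp_rot: [-3.142, -0.002, -0.0]
contact_force: [-0.1, 0.4, 3.3]
opening: 0.342
grasp_force: 45.7
```

```bash
python3 -m inch '[[-0.0022,0,0.0014,0,0,0,1],[-0.0022,0,0.0014,0,0,0,1],[-0.0022,0,0.0015,0,0,0,1],[-0.0022,0,0.0015,0,0,0,1],[-0.0022,0,0.0015,0,0,0,1],[-0.0022,0,0.0015,0,0,0,1],[-0.0022,0,0.0016,0,0,0,1],[-0.0021,0,0.0016,0,0,0,1]]' 40
python3 -m inch '[[-0.0021,0,0.0016,0,0,0,1],[-0.0021,0,0.0016,0,0,0,1],[-0.0021,0,0.0017,0,0,0,1],[-0.0021,0,0.0017,0,0,0,1],[-0.002,0,0.0017,0,0,0,1],[-0.002,0,0.0017,0,0,0,1],[-0.002,0,0.0018,0,0,0,1],[-0.002,0,0.0018,0,0,0,1]]' 40
```

```text
clock: 15.6
eef_pos: [544.7, -47.4, 258.4]
tcp_rot: [-3.141, 0.0, -0.0]
contact_force: [-1.7, 1.9, 5.6]
opening: 0.345
grasp_force: 46.2
clock: 16.4
eef_pos: [528.1, -47.4, 244.6]
tcp_rot: [-3.141, 0.001, -0.0]
contact_force: [-3.0, 1.6, 4.1]
opening: 0.346
grasp_force: 46.5
```

```bash
python3 -m inch '[[-0.002,0,0.0018,0,0,0,1],[-0.0019,0,0.0018,0,0,0,1],[-0.0019,0,0.0019,0,0,0,1],[-0.0019,0,0.0019,0,0,0,1],[-0.0019,0,0.0019,0,0,0,1],[-0.0018,0,0.0019,0,0,0,1],[-0.0018,0,0.002,0,0,0,1],[-0.0018,0,0.002,0,0,0,1]]' 40
python3 -m inch '[[-0.0018,0,0.002,0,0,0,1],[-0.0017,0,0.002,0,0,0,1],[-0.0017,0,0.002,0,0,0,1],[-0.0017,0,0.0021,0,0,0,1],[-0.0017,0,0.0021,0,0,0,1],[-0.0017,0,0.0021,0,0,0,1],[-0.0016,0,0.0021,0,0,0,1],[-0.0016,0,0.0021,0,0,0,1]]' 40
python3 -m inch '[[-0.0016,0,0.0021,0,0,0,1],[-0.0015,0,0.0022,0,0,0,1],[-0.0015,0,0.0022,0,0,0,1],[-0.0015,0,0.0022,0,0,0,1],[-0.0015,0,0.0022,0,0,0,1],[-0.0015,0,0.0022,0,0,0,1],[-0.0014,0,0.0023,0,0,0,1],[-0.0014,0,0.0023,0,0,0,1]]' 40
```

```text
clock: 17.2
eef_pos: [512.9, -47.4, 229.3]
tcp_rot: [-3.142, 0.001, -0.0]
contact_force: [-4.5, 0.7, 5.2]
opening: 0.349
grasp_force: 47.0
clock: 18.0
eef_pos: [499.4, -47.4, 212.7]
tcp_rot: [-3.142, 0.001, -0.0]
contact_force: [-5.1, 1.4, 3.4]
opening: 0.34
grasp_force: 47.3
clock: 18.8
eef_pos: [487.5, -47.4, 194.9]
tcp_rot: [-3.142, 0.001, -0.0]
contact_force: [-4.9, 1.4, 3.2]
opening: 0.346
grasp_force: 47.5
```

```bash
python3 -m inch '[[-0.0015,0,0.0023,0,0,0,1],[-0.0015,0,0.0023,0,0,0,1],[-0.0014,0,0.0023,0,0,0,1],[-0.0014,0,0.0023,0,0,0,1],[-0.0013,0,0.0023,0,0,0,1],[-0.0013,0,0.0024,0,0,0,1],[-0.0013,0,0.0024,0,0,0,1],[-0.0012,0,0.0024,0,0,0,1]]' 40
python3 -m inch '[[-0.0012,0,0.0024,0,0,0,1],[-0.0012,0,0.0024,0,0,0,1],[-0.0011,0,0.0024,0,0,0,1],[-0.0011,0,0.0024,0,0,0,1],[-0.0011,0,0.0025,0,0,0,1],[-0.001,0,0.0025,0,0,0,1],[-0.001,0,0.0025,0,0,0,1],[-0.001,0,0.0025,0,0,0,1]]' 40
python3 -m inch '[[-0.0009,0,0.0025,0,0,0,1],[-0.0009,0,0.0025,0,0,0,1],[-0.0009,0,0.0025,0,0,0,1],[-0.0008,0,0.0025,0,0,0,1],[-0.0008,0,0.0025,0,0,0,1],[-0.0008,0,0.0026,0,0,0,1],[-0.0007,0,0.0026,0,0,0,1],[-0.0007,0,0.0026,0,0,0,1]]' 40
```

```text
clock: 19.6
eef_pos: [477.3, -47.4, 176.5]
tcp_rot: [3.142, -0.0, -0.0]
contact_force: [-1.7, 1.5, 1.4]
opening: 0.341
grasp_force: 47.3
clock: 20.4
eef_pos: [468.6, -47.4, 156.9]
tcp_rot: [3.142, -0.0, -0.0]
contact_force: [-1.1, 1.7, -0.1]
opening: 0.345
grasp_force: 47.2
clock: 21.2
eef_pos: [461.7, -47.4, 136.5]
tcp_rot: [-3.142, 0.001, -0.0]
contact_force: [-2.3, 1.7, 0.8]
opening: 0.344
grasp_force: 47.2
```

```bash
python3 -m inch '[[-0.0007,0,0.0026,0,0,0,1],[-0.0007,0,0.0026,0,0,0,1],[-0.0006,0,0.0026,0,0,0,1],[-0.0006,0,0.0026,0,0,0,1],[-0.0006,0,0.0026,0,0,0,1],[-0.0005,0,0.0026,0,0,0,1],[-0.0005,0,0.0026,0,0,0,1],[-0.0005,0,0.002,0,0,0,1]]' 40
python3 -m inch '[[-0.0003,0,0.0015,0,0,0,1],[-0.0002,0,0.0015,0,0,0,1],[-0.0002,0,0.0015,0,0,0,1],[-0.0002,0,0.0015,0,0,0,1],[-0.0002,0,0.0015,0,0,0,1],[-0.0002,0,0.0015,0,0,0,1],[-0.0002,0,0.0015,0,0,0,1],[-0.0002,0,0.0015,0,0,0,1]]' 40
```

```text
clock: 22.0
eef_pos: [457.1, -47.4, 116.3]
tcp_rot: [-3.142, 0.0, -0.0]
contact_force: [-3.8, 2.0, -0.1]
opening: 0.342
grasp_force: 47.2
clock: 22.8
eef_pos: [455.4, -47.4, 104.4]
tcp_rot: [-3.142, 0.0, -0.0]
contact_force: [-4.1, 2.5, 0.2]
opening: 0.347
grasp_force: 47.1
```

```bash
python3 -m inch '[[-0.0003,0,0.001,0,0,0,1],[-0.0003,0,0.001,0,0,0,1],[-0.0002,0,0.001,0,0,0,1],[-0.0002,0,0.001,0,0,0,1],[-0.0001,0,0.001,0,0,0,1]]' 40
python3 -m inch '[[-0.0001,0,0.001,0,0,0,1],[-0.0001,0,0.001,0,0,0,1],[-0.0001,0,0.001,0,0,0,1]]' 40
python3 -m inch '[[-0.0001,0,0.001,0,0,0,1],[-0.0001,0,0.001,0,0,0,1]]' 40
```

```text
clock: 23.3
eef_pos: [454.9, -47.4, 99.6]
tcp_rot: [3.142, -0.001, -0.0]
contact_force: [-2.7, 1.9, 1.1]
opening: 0.346
grasp_force: 47.1
clock: 23.6
eef_pos: [454.5, -47.5, 96.6]
tcp_rot: [3.142, -0.001, -0.0]
contact_force: [-1.7, 0.8, -1.0]
opening: 0.338
grasp_force: 47.0
clock: 23.8
eef_pos: [454.3, -47.5, 94.5]
tcp_rot: [3.142, -0.0, -0.0]
contact_force: [-1.2, 1.8, -0.4]
opening: 0.343
grasp_force: 47.0
```

```bash
python3 -m inch '[[-0.0001,0,0.001,0,0,0,1],[0,0,0.001,0,0,0,1]]' 40
python3 -m inch '[[-0.0001,0,0.001,0,0,0,1],[0,0,0.001,0,0,0,1]]' 40
```

```text
clock: 24.0
eef_pos: [454.1, -47.5, 92.5]
tcp_rot: [3.142, -0.0, -0.0]
contact_force: [-1.5, 1.3, -0.5]
opening: 0.345
grasp_force: 47.0
clock: 24.2
eef_pos: [454.0, -47.4, 90.5]
tcp_rot: [3.142, -0.0, -0.0]
contact_force: [-2.0, 1.0, -1.2]
opening: 0.345
grasp_force: 47.0
```

```bash
python3 -m inch '[[-0.0001,0,0.001,0,0,0,1],[0,0,0.001,0,0,0,1]]' 40
python3 -m inch '[[0,0,0.0007,0,0,0,1],[0,0,0.0007,0,0,0,1]]' 40
```

```text
clock: 24.4
eef_pos: [453.9, -47.4, 88.5]
tcp_rot: [3.142, -0.0, -0.0]
contact_force: [-1.9, 1.8, -0.6]
opening: 0.342
grasp_force: 47.0
clock: 24.6
eef_pos: [453.8, -47.4, 87.1]
tcp_rot: [3.142, 0.0, -0.0]
contact_force: [-1.5, 1.5, 0.0]
opening: 0.343
grasp_force: 47.0
```

```bash
python3 -m inch '[[0,0,0.0007,0,0,0,1],[0,0,0.0007,0,0,0,1]]' 40
python3 -m inch '[[0,0,0.0005,0,0,0,1],[0,0,0.0005,0,0,0,1]]' 40
```

```text
clock: 24.8
eef_pos: [453.7, -47.4, 85.7]
tcp_rot: [-3.142, 0.0, -0.0]
contact_force: [-2.1, 0.6, -1.1]
opening: 0.343
grasp_force: 47.0
clock: 25.0
eef_pos: [453.6, -47.4, 84.8]
tcp_rot: [3.142, 0.0, -0.0]
contact_force: [-2.2, 1.4, 2.4]
opening: 0.342
grasp_force: 47.3
```

```bash
python3 -m inch '[[0,0,0.0003,0,0,0,1],[0,0,0,0,0,0,1]]' 40
python3 -m inch '[[0,0,0.0003,0,0,0,1],[0,0,0,0,0,0,1]]' 40
```

```text
clock: 25.2
eef_pos: [453.7, -47.4, 84.6]
tcp_rot: [3.142, 0.0, -0.0]
contact_force: [-3.7, 0.9, 4.3]
opening: 0.345
grasp_force: 47.4
clock: 25.4
eef_pos: [453.7, -47.4, 84.3]
tcp_rot: [3.142, 0.0, -0.0]
contact_force: [-4.1, 1.2, 6.2]
opening: 0.345
grasp_force: 47.6
```

```bash
python3 -m inch '[[0,0,0.0003,0,0,0,1],[0,0,0.0003,0,0,0,1],[0,0,0,0,0,0,1],[0,0,0,0,0,0,1]]' 40
python3 - <<'E'
from rig import r
print(r.sense()["contact_force"])
E
```

```text
clock: 25.8
eef_pos: [453.6, -47.4, 83.8]
tcp_rot: [3.142, 0.0, -0.0]
contact_force: [-5.2, 1.5, 9.1]
opening: 0.345
grasp_force: 48.0
[-5.20128861  1.52084414  9.11525303]
```

```bash
python3 -m inch '[[0,0,0.0003,0,0,0,1],[0,0,0.0002,0,0,0,1],[0,0,0,0,0,0,1],[0,0,0,0,0,0,1]]' 40
python3 -m inch '[[0,0,0,0,0,0,1],[0,0,0,0,0,0,1]]' 40
```

```text
clock: 26.2
eef_pos: [453.7, -47.5, 83.5]
tcp_rot: [3.142, 0.0, -0.0]
contact_force: [-5.8, 1.0, 10.9]
opening: 0.347
grasp_force: 48.3
clock: 26.4
eef_pos: [453.7, -47.5, 83.5]
tcp_rot: [3.142, 0.0, -0.0]
contact_force: [-4.9, 2.2, 10.8]
opening: 0.338
grasp_force: 48.3
```

```bash
python3 -m inch '[[0,0,0.0003,0,0,0,1],[0,0,0,0,0,0,1],[0,0,0,0,0,0,1]]' 40
python3 -m inch '[[0,0,0,0,0,0,1],[0,0,0,0,0,0,1],[0,0,0,0,0,0,1],[0,0,0,0,0,0,1],[0,0,0,0,0,0,1]]' 40
```

```text
clock: 26.7
eef_pos: [453.7, -47.4, 83.2]
tcp_rot: [3.142, 0.0, -0.0]
contact_force: [-5.5, 1.8, 12.2]
opening: 0.344
grasp_force: 48.5
clock: 27.2
eef_pos: [453.7, -47.5, 83.3]
tcp_rot: [3.142, 0.0, -0.0]
contact_force: [-5.9, 1.8, 11.1]
opening: 0.345
grasp_force: 48.5
```

```bash
python3 -m inch '[[-0.0002,0,-0.0005,0,0,0,1],[-0.0002,0,-0.0005,0,0,0,1],[-0.0002,0,-0.0005,0,0,0,1],[0,0,0,0,0,0,1]]' 40
```

```text
clock: 27.6
eef_pos: [453.7, -47.5, 84.5]
tcp_rot: [3.141, -0.001, -0.0]
contact_force: [-1.9, 1.7, 3.5]
opening: 0.343
grasp_force: 47.5
```

```bash
python3 -m inch '[[0,0,-0.0003,0,0,0,1],[0,0,0,0,0,0,0.2],[0,0,0,0,0,0,-0.2],[0,0,0,0,0,0,-1],[0,0,0,0,0,0,-1],[0,0,0,0,0,0,-1],[0,0,0,0,0,0,-1]]' 40
python3 -m inch '[[0,0,0,0,0,0,-1],[0,0,-0.01,0,0,0,-1],[0,0,-0.02,0,0,0,-1],[0,0,-0.04,0,0,0,-1],[0,0,-0.05,0,0,0,-1],[0,0,-0.05,0,0,0,-1],[0,0,-0.02,0,0,0,-1],[0,0,0,0,0,0,-1]]' 40
python3 - <<'E'
from rig import r,eyes
import cv2
s=r.sense();f=eyes.grab_frame("top");g=eyes.grab_frame("side")
a=cv2.resize(f["img"][140:230,230:410],(540,270));b=cv2.resize(g["img"][150:300,250:400],(270,270))[:,:255]
cv2.imwrite("pics/end.png",cv2.hconcat([a,b]));print(s["clock"],s["eef_pos"],s["contact_force"])
E
```

```text
clock: 28.3
eef_pos: [453.1, -47.4, 84.6]
tcp_rot: [3.142, 0.0, -0.0]
contact_force: [0.5, 0.4, 0.6]
opening: 1.0
grasp_force: 0.0
clock: 29.1
eef_pos: [455.0, -47.6, 278.8]
tcp_rot: [3.141, -0.007, -0.0]
contact_force: [0.6, 0.2, -0.4]
opening: 1.002
grasp_force: 0.0
29.1 [455.03113221 -47.60911653 278.79289096] [ 0.55737497  0.18575009 -0.37203913]
```

View pics/end.png

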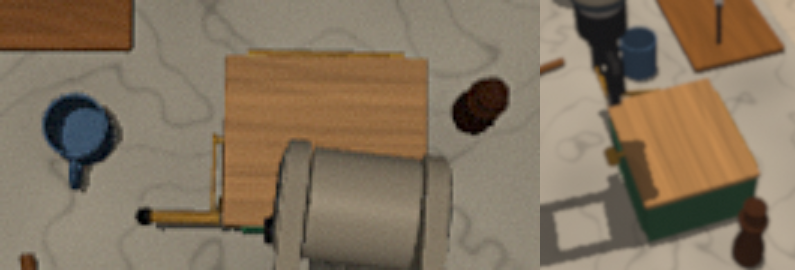

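The lid lies closed flat on the bin, the stay is folded with its ball at (143,215), and the mug and mill are where they were. Handing in.

```bash
python3 -c "
from rig import r
print(r.sign_off())"
```

```text
the job is handed in; nothing more can be done
None
```

I unlocked the stay with a grip of about 20 N, lowered the lid by its pull, pressed it on its seal at 11–12 N for about a second, let go with the lid closed, and handed the job in at about 29 s; the first pinch on the cross-bar slipped off, so I regrasped it deeper.

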